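# Stack a power module on its heat spreader and hold it pressed

## Robot

A 6-joint arm with a two-finger parallel gripper is mounted at the origin on the work surface; the furniture and walls round the work are solid. World frame = base frame: x ahead of the robot, y to its left, z up, the work surface at z = 0. Lengths are in m, angles in rad, forces in N, time in s.
With the tool pointing down it reaches from about 0.4 to 0.825 m from the base axis. Payload 7 kg.
Tool frame: the origin (TCP) lies midway between the tips of the shut fingers; the grasp point (between the pads) lies arm.hold_point_z behind it (arm.hold_point_z is the distance from the TCP to the grasp point, in m); z points along the fingers, y is the line along which they close (so a half turn about z gives the same grasp; the last joint's range is limited). The gripper opens to 88 mm and grips with 3 to 60 N. Pads are 19 mm wide; open, the fingers measure 130 mm over their backs; the gripper's body (78 mm by 193 mm) begins 47 mm behind the grasp point.
Start: joints at [1.589, 0.359, 0.012, 0, -1.224, -0.288], TCP at [0.18, 0.651, 0.227] pointing down, gripper open.
Joint ranges: [-3.07, 3.07], [-1.43, 2.12], [-1.02, 1.25], [-3.03, 1.67], [-3.05, -0], [-3.03, 3.03]. Speed limits (rad/s): [2.39, 2.39, 3.01, 3.14, 3.14, 3.14].

## Interface

Orientations are given as [roll, pitch, yaw] about the fixed x, y, z axes, in that order (R = Rz(yaw) Ry(pitch) Rx(roll)).
In Python, from station import arm gives the robot as it stands.
- The arm moves only by the shell command python3 -m crank 'ROWS' [OPENING] [FORCE]. ROWS is JSON, a list that holds one entry, the list of rows, each a list of 4 numbers: the shift along the tool's x, y, z in units of 25 mm (1.0 is 25 mm), then the turn about the tool's z in units of 5 degrees (1.0 is 5 degrees). A call has 1 to 12 rows; each row is the pose to reach, as a shift and turn from the pose commanded when the call began, along the tool's axes at that moment; what a row does not reach only later rows make up. A row lasts 1/8 s, in which the tool goes at most 62.5 mm and 10.7 degrees, less where a joint would pass 70% of its speed; a pose out of reach is approached as far as the arm can. A call with a gripper value outside its range is refused whole. OPENING is the closure, from 0 (fully open) to 1 (shut), set as the call begins (- or left out, the last holds). The fingers move at their own pace and stop on an object; FORCE is the grip in N (left out, the last holds). Time passes only in rows, so rows that repeat a pose let the fingers close. It gives the time, the measured TCP pose, the force, the opening and the grip force at its end, in the units of the state.
- arm.get_state(): the state, without advancing time (a new reading comes with each control period).
- arm.grab_frame(name): name is "side" or "top"; returns (picture, depth): 400x640x3 uint8, red, green, blue; 400x640 float32, m along the optical axis (not along the pixel's ray), 0 where there is no reading.
- arm.get_calibration(name): a dict with "mtx" (3x3 intrinsics, pixels), "R" (3x3) and "t" (3): a world point X has camera coordinates R X + t. Camera axes: x right, y down, z forward; pixel columns grow to the right and rows downward; lengths in m; the calibration is good to about 2 mm. A picture is of the moment at which its call begins. get_calibration takes no time and is no camera call.
- arm.job_done(): hands the job in; it is judged then, once.
Trained networks look in the newest picture that a camera, given by its name, has taken for a name from the list of things; names that differ only in an ending like _2 or _b are one class to them, and where a whole thing is asked for, a point or a joint stands for the part that bears it (a point fixed in the world has none). Each returns a list of dicts, best first, with "score" (0 to 1); they miss things now and then, are a little off and sometimes report something else, mostly with a low value. They report only what shows in the picture. A call takes as long as a camera call.
- arm.recognise(thing, camera): "extent" ([left, top, width, height] in pixels, round what is visible of it).
- arm.trace(thing, camera): "mask" (400x640 bool, what is visible of it) and "extent" ([left, top, width, height] in pixels, round what is visible of it).
The state is a dict: "t": time; "q": joint angles; "qd": joint speeds; "joint_efforts": joint torques, N m; "eef_pos": TCP position; "ee_rot": TCP orientation; "force": force on the tool from outside, world axes, zero at the start; "moment": the same for the moment, N m; "width": finger opening in m; "gripper_force": force on a finger pad.
Only numpy, scipy, OpenCV 4.12 (cv2) and the standard library are available. Lean on these libraries where they do the work, as an engineer would, in place of code of your own. Each camera call takes 0.05 s, during which the arm holds its last target. There are 200 camera calls.

## Task

Set the bare heat-spreader plate squarely on the small spring-loaded table of the bonding fixture, then set the black power module squarely on top of it, so that table, plate and module form one aligned pile, and let go. Then press straight down on the module, without pushing the table down to its stop, until the table's top is flush with the top of the grey frame round it. Hold it flush like that for a couple of seconds, and finish the program still pressing; leave the solder reel, the bottle and the tape roll where they are.

Things in the scene. Friction and masses are not known exactly. Their poses are not given: they have to be found in the camera images.
- fixture: bonding fixture, fixed to the bench: dark steel foot 136 x 108 x 6 mm carrying a grey rectangular frame 120 x 100 mm whose top is 32 mm above the bench; four steel screws on the frame; a 62 x 44 mm opening in its middle holds the sprung table. Origin at the centre of its underside (on the bench), x along the long side, z up. Its place and yaw vary
- platen_top (a point): centre of the top face of the spring-loaded aluminium table in the middle of the frame, a 58 x 40 mm rectangle; x along its 58 mm side, z up. At rest it is 40 mm above the bench, 8 mm above the frame's top, and it moves straight down when pressed
- platen (a joint): how far the sprung table is pushed down, m: 0 at rest (8 mm above the frame), 0.008 flush with the frame's top, 0.014 at its hard stop. With both parts on it, it needs a push of about 4 N to start moving, about 12 N at flush and 18 N at the stop (1 N per mm) and pushes the table back up when let go; the weight of the two parts does not move it
- spreader: heat-spreader plate, loose, bare aluminium, 58 x 40 x 8 mm, about 55 g, four small dark screw holes near the corners; origin at the centre of its underside, x along the 58 mm side, z up. Lies flat on the bench
- module: potted power module, loose, black case on a thin aluminium baseplate, 58 x 40 x 13 mm in all, about 90 g, small flush brass contact dots along both short edges of its flat top; origin at the centre of its underside, x along the 58 mm side, z up. Lies flat on the bench, brass dots up
- reel: reel of solder with black flanges, 57 mm across, 32 mm high, loose bystander, standing on the bench; origin at the centre of its underside
- flux: small amber bottle with a pale cap, 42 mm across, 95 mm high, loose bystander, upright; origin at the centre of its underside
- tape: roll of grey foil tape standing on its flat side, 59 mm across, 48 mm high, loose bystander; origin at the centre of its underside

How it is judged:
By the outcome, as a careful person would: the job done as asked, in the order asked, and still so for the second after the job is handed in, while the arm keeps its last pose, push and grip.
It also fails if it takes over 64 s, if anything falls off the work surface, if the arm or the gripper's body presses on something with over 40 N, if the wrist force passes 120 N, or if a joint passes its speed limit or range.

## Working session

There is one attempt and no reset: what is moved stays moved. The work goes in short steps, Python scripts to look and compute and a shell command to move; the robot and the scene stay as the last step left them, time stands still between calls to the robot, and variables do not carry over. Pictures are saved under pics/ and viewed, at most 10 in all, crops included, and the job is handed in when it is done.

```bash
mkdir -p pics; cat > h.py <<'E'
import numpy as np, cv2
from station import arm
def world(cam, mask, depth):
    c=arm.get_calibration(cam); K,R,t=map(np.array,(c["mtx"],c["R"],c["t"]))
    v,u=np.nonzero(mask&(depth>0)); z=depth[v,u]
    P=np.stack([(u-K[0,2])/K[0,0]*z,(v-K[1,2])/K[1,1]*z,z],1)
    return (P-t.ravel())@R
def top(P,band=.004):
    zt=np.percentile(P[:,2],90) ; Q=P[abs(P[:,2]-zt)<band]
    (c,s,a)=cv2.minAreaRect((Q[:,:2]*1000).astype(np.float32))
    a=a if s[0]>=s[1] else a+90
    return np.round(c,1),np.round(s,1),round((a+90)%180-90,1),round(zt*1000,1),len(Q)
E
python3 - <<'E'
from h import *
s=arm.get_state(); print(s["t"],s["eef_pos"],s["ee_rot"],s["width"],arm.hold_point_z)
for cam in("top","side"):
    p,d=arm.grab_frame(cam); cv2.imwrite(f"pics/{cam}0.png",p[:,:,::-1])
    c=arm.get_calibration(cam); print(cam,np.round(-np.array(c["R"]).T@np.ravel(c["t"]),3))
    for n in("fixture","platen_top","spreader","module","reel","flux","tape"):
        r=arm.trace(n,cam)
        for k in r[:2]: print(n,round(k["score"],2),k["extent"],*top(world(cam,k["mask"],d)))
E
```

```text
0.0 [0.17980623 0.65008059 0.2256173 ] [ 3.13989586e+00 -1.41126931e-04 -2.69925111e-01] 0.08750293473947895 0.0188
top [ 0.403 -0.064  1.121]
fixture 0.59 [306.7, 199.6, 48.9, 65.2] [485.5 -83.1] [116.7  97.5] 15.2 39.5 409
platen_top 0.76 [319.1, 215.0, 23.3, 26.3] [485.6 -83.5] [57.9 39.8] 14.5 42.2 300
spreader 0.65 [228.7, 239.1, 16.6, 23.9] [429.3 152.2] [39.1 57.3] -7.1 10.8 258
reel 0.86 [349.7, 142.5, 16.8, 23.5] [ 686.2 -154.2] [53.8 54.1] -89.6 34.3 275
flux 0.65 [404.9, 158.8, 20.5, 20.9] [ 643.1 -298.2] [16.3 16.5] -84.2 92.8 46
tape 0.58 [307.5, 146.2, 22.8, 26.5] [666.6 -52.8] [54.5 55.8] -89.8 49.8 250
side [0.361 0.89  0.66 ]
fixture 0.68 [312.4, 196.3, 57.6, 35.2] [480.8 -69.1] [90.5 88.9] 29.8 38.1 248
fixture 0.56 [333.5, 200.7, 21.1, 13.3] [485.6 -83.7] [56.7 43.3] 13.1 40.5 215
platen_top 0.59 [331.7, 197.3, 25.4, 13.4] [485.  -83.8] [57.8 43.3] 13.1 40.5 220
spreader 0.9 [335.9, 275.5, 30.3, 19.5] [428.7 152.9] [39.9 57.1] -9.5 8.8 345
module 0.67 [340.8, 170.2, 22.8, 11.9] [ 492.4 -289.2] [56.4 43.8] 1.4 13.6 137
reel 0.59 [263.2, 176.2, 21.5, 21.3] [ 686.2 -156.5] [50.3 58. ] -86.2 32.3 182
reel 0.52 [328.7, 200.6, 27.2, 11.2] [485.  -83.8] [57.8 43.3] 13.1 40.5 219
flux 0.63 [291.3, 140.8, 17.9, 31.0] [ 638.9 -290.3] [28.9 23.9] 16.3 78.6 38
tape 0.55 [253.9, 193.2, 25.9, 21.6] [666.4 -52.8] [55.9 59.4] -74.3 47.7 210
```

View images.

```bash
python3 - <<'E'
import cv2
a=cv2.imread("pics/top0.png")[110:310,190:440]; cv2.imwrite("pics/a.png",cv2.resize(a,(750,600),interpolation=2))
E
```

```text
(no output)
```

View pics/a.png

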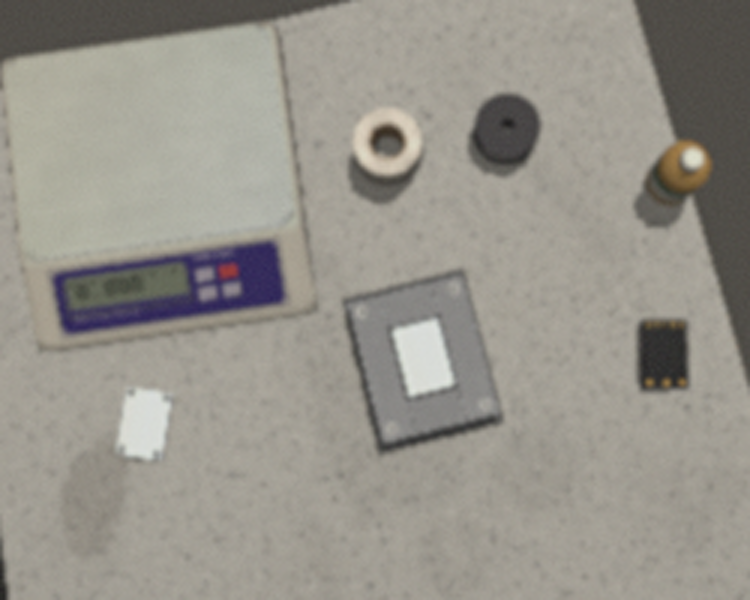

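View pics/side0.png

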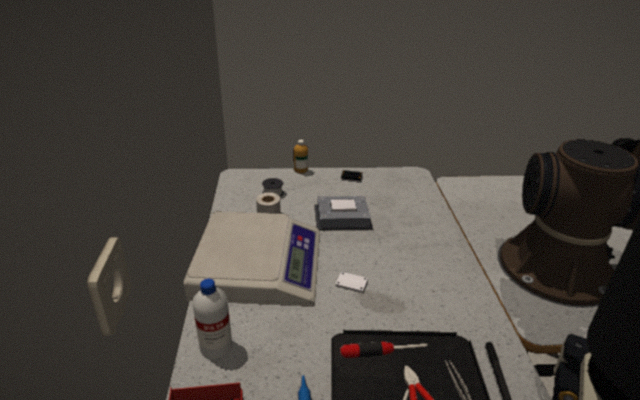

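```bash
cat >> h.py <<'E'
def fine(img,cam,ext,z,dark=False,pad=6,k=8,out=None):
    """sub-pixel pose of a rectangle in the picture: centre mm, sides mm, angle deg, on plane z"""
    x,y,w,h=ext; x0,y0,x1,y1=int(x-pad),int(y-pad),int(x+w+pad),int(y+h+pad)
    g=cv2.cvtColor(img,cv2.COLOR_RGB2GRAY)[y0:y1,x0:x1]
    g=cv2.resize(g,None,fx=k,fy=k,interpolation=cv2.INTER_CUBIC)
    if dark: g=255-g
    n=g.shape; C=g[int(n[0]*.42):int(n[0]*.58),int(n[1]*.42):int(n[1]*.58)]
    m=pad*k
    ring=np.ones(n,bool); ring[m//2:-m//2,m//2:-m//2]=0
    th=(np.median(C)*1.0+np.median(g[ring]))/2
    b=(g>th).astype(np.uint8)
    nl,L=cv2.connectedComponents(b); b=(L==L[n[0]//2,n[1]//2]).astype(np.uint8)
    cn=max(cv2.findContours(b,cv2.RETR_EXTERNAL,cv2.CHAIN_APPROX_NONE)[0],key=cv2.contourArea)
    px=(cn[:,0,:]+.5)/k-.5+[x0,y0]
    c=arm.get_calibration(cam); K,R,t=np.array(c["mtx"]),np.array(c["R"]),np.ravel(c["t"])
    o=-R.T@t; d=np.c_[px,np.ones(len(px))]@np.linalg.inv(K).T@R
    P=(o+d*((z-o[2])/d[:,2])[:,None])[:,:2]*1000
    mo=cv2.moments(P.astype(np.float32).reshape(-1,1,2))
    ctr=np.array([mo["m10"],mo["m01"]])/mo["m00"]
    a=np.degrees(.5*np.arctan2(2*mo["mu11"],mo["mu20"]-mo["mu02"]))
    mr=cv2.minAreaRect(P.astype(np.float32))
    return np.round(ctr,1),round(float(a),1),np.round(mr[0],1),np.round(mr[1],1),round(mr[2],1),round(float(th))
E
python3 - <<'E'
from h import *
p,d=arm.grab_frame("top")
for n,e,z,dk in(("spreader",(228.7,239.1,16.6,23.9),.008,0),("platen",(319.1,215,23.3,26.3),.04,0),("module",(402,216,18,24),.013,1)):
    print(n,*fine(p,"top",e,z,dk,pad=5))
m=np.zeros(d.shape,bool); m[130:180,200:280]=1
P=world("top",m,d); print("scale z",np.percentile(P[:,2],[5,50,95]))
m[:]=0; m[195:224,195:290]=1; P=world("top",m,d); Q=P[P[:,2]>.02]; print("scale min x near plate",Q[abs(Q[:,1]-.15)<.1][:,0].min(),Q[:,2].max())
E
```

```text
spreader [429.7 152.7] -7.0 [429.5 152.9] [39.8 57.9] 82.6 188
platen [485.4 -83.5] 15.0 [485.5 -83.5] [57.3 39. ] 15.0 176
module [ 490.8 -286.6] -3.1 [ 490.7 -286.7] [59.4 42.8] 0.5 150
scale z [0.05979635 0.06301875 0.06638982]
scale min x near plate 0.49740227171057017 0.06666717286063015
```

```bash
cat >> h.py <<'E'
def go(x,y,z,yaw):
    s=arm.get_state(); from scipy.spatial.transform import Rotation as Ro
    R=Ro.from_euler("xyz",s["ee_rot"]).as_matrix(); d=np.array([x,y,z])/1000-s["eef_pos"]
    y0=np.degrees(np.arctan2(R[1,0],R[0,0]))
    print("t",s["t"],"pos",np.round(np.array(s["eef_pos"])*1000,1),"yaw",round(y0,2),"F",np.round(s["force"],1),"w",s["width"])
    print("row",np.round(R.T@d/.025,3),round(-(yaw-y0)/5,3))
E
python3 -c "
from h import *
go(429.7,152.7,60,-7)"
```

```text
t 0.85 pos [179.9 650.6 226.6] yaw -15.46 F [0.3 1.1 0.5] w 0.08750356785092031
row [14.938 16.531  6.662] -1.692
```

```bash
python3 -m crank '[[[14.94,16.53,4,-1.7],[14.94,16.53,4,-1.7],[14.94,16.53,4,-1.7],[14.94,16.53,4,-1.7],[14.94,16.53,4,-1.7],[14.94,16.53,4,-1.7],[14.94,16.53,4,-1.7],[14.94,16.53,4,-1.7],[14.94,16.53,4,-1.7],[14.94,16.53,6,-1.7],[14.94,16.53,6.66,-1.7],[14.94,16.53,6.66,-1.7]]]' 0 20; python3 -c "
from h import *
go(429.7,152.7,1.5,-7)"
```

```text
t: 2.35
eef_pos: [0.4293, 0.1518, 0.0592]
ee_rot: [3.14, 0.002, -0.122]
force: [-0.1, 0.4, 0.9]
width: 0.0875
gripper_force: 0.0
t 2.35 pos [429.3 151.8  59.2] yaw -7.0 F [-0.1  0.4  0.9] w 0.08753270947154222
row [ 0.016 -0.042  2.307] 0.001
```

```bash
python3 -m crank '[[[0,-0.02,1,0],[0,-0.02,1.8,0],[0,-0.02,2.15,0],[0,-0.02,2.3,0],[0,-0.02,2.3,0]]]'; python3 -m crank '[[[0,0,0,0],[0,0,0,0],[0,0,0,0],[0,0,0,0],[0,0,0,0],[0,0,0,0]]]' 0.8 20; python3 -c "
from h import *
go(429.7,152.7,80,-7)"
```

```text
t: 2.98
eef_pos: [0.4302, 0.1536, 0.0031]
ee_rot: [-3.141, -0.001, -0.121]
force: [0.3, 0.1, 0.1]
width: 0.0877
gripper_force: 0.0
t: 3.72
eef_pos: [0.4298, 0.1531, 0.0025]
ee_rot: [3.141, 0.0, -0.121]
force: [-0.6, -0.4, 0.6]
width: 0.0395
gripper_force: 20.0
t 3.725 pos [429.8 153.1   2.5] yaw -6.96 F [-0.6 -0.4  0.6] w 0.039479555366820566
row [-1.000e-03  1.800e-02 -3.098e+00] 0.008
```

```bash
sed -i 's/^def go(x,y,z,yaw):/def go(x,y,z,yaw,n=5):\n    L=[]\n    for _ in range(n): L.append(arm.get_state()["eef_pos"]); arm.grab_frame("side")/; s/\[x,y,z\])\/1000-s\["eef_pos"\]/[x,y,z])\/1000-np.mean(L,0)/; s/np.array(s\["eef_pos"\])\*1000/np.mean(L,0)*1000/' h.py
python3 -m crank '[[[0,0,-1,0],[0,0,-3,0],[0,0,-3.2,0],[0,0,-3.2,0],[0,0,-3.2,0]]]'; python3 -c "
from h import *
go(485.4,-83.2,60,15)"
```

```text
t: 4.35
eef_pos: [0.4291, 0.1527, 0.0815]
ee_rot: [3.14, 0.001, -0.122]
force: [0.1, -0.6, -1.3]
width: 0.0396
gripper_force: 20.0
t 4.6 pos [429.3 152.7  81.5] yaw -6.96 F [ 0.2  0.1 -1.2] w 0.039788437283127434
row [3.374 9.093 0.869] -4.392
```

```bash
python3 -m crank '[[[3.37,9.09,0,-4.4],[3.37,9.09,0,-4.4],[3.37,9.09,0,-4.4],[3.37,9.09,0,-4.4],[3.37,9.09,0,-4.4],[3.37,9.09,0,-4.4],[3.37,9.09,0.87,-4.4],[3.37,9.09,0.87,-4.4],[3.37,9.09,0.87,-4.4]]]'; python3 - <<'E'
from h import *
go(485.4,-83.2,43,15,8)
p,d=arm.grab_frame("side"); cv2.imwrite("pics/s1.png",cv2.resize(p[150:260,260:420,::-1],(800,550),interpolation=2))
E
```

```text
t: 5.72
eef_pos: [0.4862, -0.0816, 0.0613]
ee_rot: [3.141, -0.0, 0.264]
force: [0.2, 0.0, -0.1]
width: 0.0397
gripper_force: 20.0
t 6.125 pos [486.3 -82.1  61.4] yaw 15.04 F [-0.7 -0.4 -0.3] w 0.03914192019295377
row [-0.047  0.035  0.735] 0.008
```

View pics/s1.png

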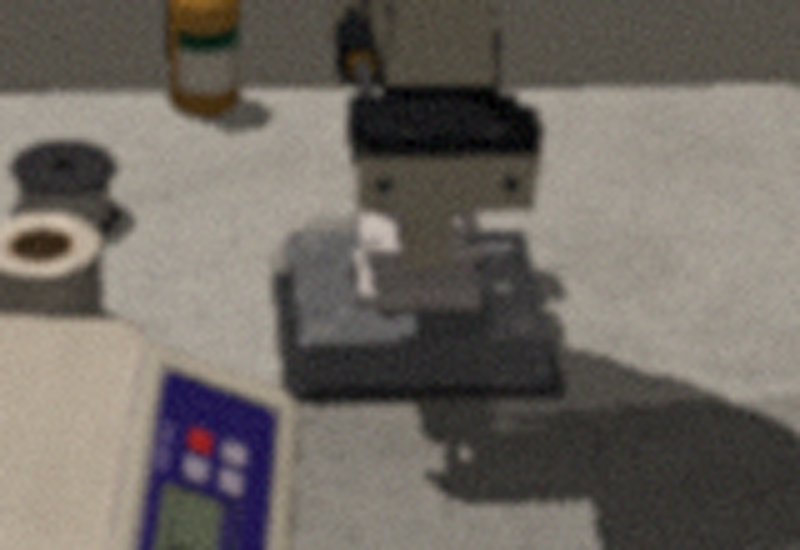

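```bash
python3 -m crank '[[[-0.04,0.03,0.4,0],[-0.04,0.03,0.65,0],[-0.04,0.03,0.72,0],[-0.04,0.03,0.76,0],[-0.04,0.03,0.76,0]]]'; python3 - <<'E'
from h import *
go(485.4,-83.2,42,15,4)
E
```

```text
t: 6.8
eef_pos: [0.4844, -0.0837, 0.0418]
ee_rot: [-3.142, 0.001, 0.263]
force: [-3.3, 0.4, 5.0]
width: 0.0398
gripper_force: 20.0
t 7.0 pos [484.4 -83.8  41.9] yaw 15.04 F [-4.1  0.4  5.1] w 0.039771662204817704
row [ 0.043 -0.012 -0.006] 0.007
```

```bash
python3 -m crank '[[[0,0,-0.08,0],[0,0,-0.08,0],[0,0,-0.08,0],[0,0,-0.08,0],[0,0,-0.08,0]]]' 0 20; python3 -m crank '[[[0,0,-1,0],[0,0,-3,0],[0,0,-4,0],[0,8,-4,0],[0,8,-4,0],[0,8,-4,0],[0,8,-4,0],[0,8,-4,0]]]'; python3 - <<'E'
from h import *
p,d=arm.grab_frame("top")
cv2.imwrite("pics/t1.png",cv2.resize(p[190:280,290:440,::-1],(800,480),interpolation=2))
print(arm.get_state()["t"],*fine(p,"top",(319.1,215,23.3,26.3),.048,pad=5))
r=arm.trace("module","top"); print([(k["score"],k["extent"]) for k in r])
print(*fine(p,"top",(402,216,18,24),.013,1,pad=5))
go(490.8,-286.6,60,-1)
E
```

```text
t: 7.62
eef_pos: [0.4852, -0.0836, 0.0438]
ee_rot: [3.142, 0.0, 0.263]
force: [0.4, -0.2, 0.1]
width: 0.0839
gripper_force: 0.0
t: 8.62
eef_pos: [0.5366, -0.2775, 0.1431]
ee_rot: [-3.141, 0.001, 0.261]
force: [-0.5, 0.8, -0.5]
width: 0.0876
gripper_force: 0.0
8.675 [483.8 -82.2] -27.8 [483.9 -81.3] [13.2 22.2] 54.8 93
[(0.51, [402.5, 218.2, 18.8, 23.1])]
[ 501.4 -282. ] 30.7 [ 499.5 -280.2] [56.9 72. ] 89.0 170
t 8.975 pos [ 536.9 -275.7  144. ] yaw 15.13 F [-0.2  0.3  0.4] w 0.08774558994270154
row [-1.897 -0.061  3.358] 3.225
```

View pics/t1.png

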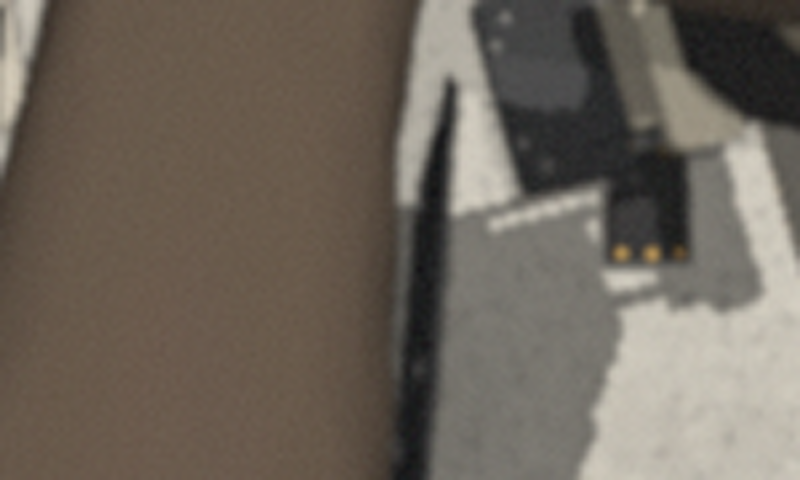

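```bash
python3 -m crank '[[[0,-17,0,0],[0,-17,0,0],[0,-17,0,0],[0,-17,0,0],[0,-17,0,0],[0,-17,0,0],[0,-17,0,0],[0,-17,0,0]]]'; python3 - <<'E'
from h import *
p,d=arm.grab_frame("top")
cv2.imwrite("pics/t2.png",cv2.resize(p[190:280,290:440,::-1],(800,480),interpolation=2))
print(arm.get_state()["t"],*fine(p,"top",(319.1,215,23.3,26.3),.048,pad=5))
r=arm.trace("module","top"); print([(k["score"],k["extent"],top(world("top",k["mask"],d))) for k in r])
print(*fine(p,"top",(402,216,18,24),.013,1,pad=4))
go(490.8,-286.6,60,-1)
E
```

```text
t: 9.98
eef_pos: [0.4261, 0.137, 0.1444]
ee_rot: [-3.141, -0.002, 0.268]
force: [0.9, -0.2, -0.7]
width: 0.0873
gripper_force: 0.0
10.025 [483.8 -83.2] 14.5 [483.8 -83.3] [58.3 39.8] 14.6 187
[(0.67, [402.7, 218.4, 18.1, 21.8], (array([ 492.3, -288.8]), array([53.6, 38.8]), 0.2, np.float64(15.2), 264))]
[ 490.7 -286.6] -3.1 [ 490.5 -286.9] [42.2 60.1] 88.9 142
t 10.325 pos [426.6 133.4 143.9] yaw 14.94 F [-0.2  0.6 -0.4] w 0.08712678098577739
row [-1.851 16.894  3.357] 3.188
```

View pics/t2.png

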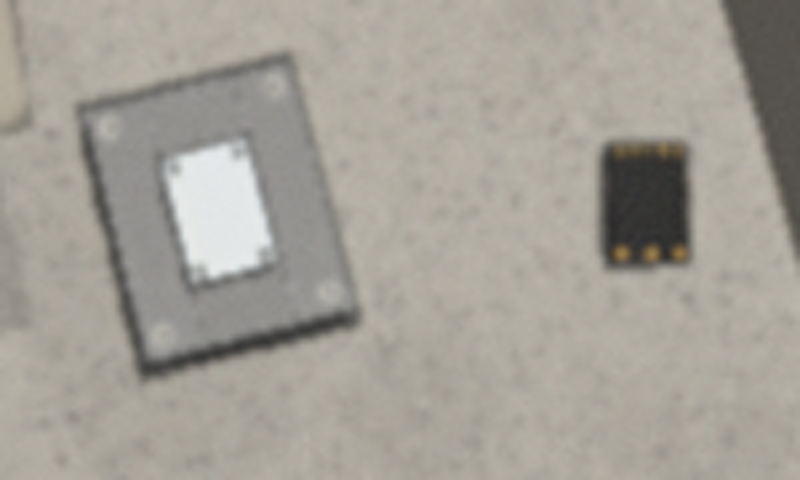

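```bash
python3 -m crank '[[[0,9,0,0],[0,9,0,0],[0,9,0,0],[0,9,0,0],[0,9,2,0],[0,9,3.5,0],[0,9,4,0],[0,9,4.05,0],[0,9,4.05,0],[0,9,4.05,0]]]'; python3 -c "
from h import *
go(485.2,-83.6,42.5,15)"
```

```text
t: 11.58
eef_pos: [0.4861, -0.0833, 0.0438]
ee_rot: [3.141, -0.002, 0.263]
force: [-0.2, 0.3, 0.0]
width: 0.0877
gripper_force: 0.0
t 11.825 pos [485.8 -83.3  43.5] yaw 15.05 F [-0.1  0.5 -0.6] w 0.08762956002548285
row [-0.026  0.004  0.04 ] 0.011
```

```bash
python3 -m crank '[[[0,0,0,0],[0,0,0,0],[0,0,0,0],[0,0,0,0],[0,0,0,0],[0,0,0,0],[0,0,-0.06,0],[0,0,-0.1,0],[0.05,0.026,-0.1,0],[0.05,0.026,-0.1,0],[0.05,0.026,-0.04,0],[0.05,0.026,0,0]]]' 0.8 20; python3 -c "
from h import *
go(485.2,-83.6,42.5,15)"; python3 -m crank '[[[0,0,0,0],[0,0,0,0],[0,0,0,0],[0,0,0,0],[0,0,0,0],[0,0,-1,0],[0,0,-3,0],[0,0,-4,0]]]' 0 20;  python3 -m crank '[[[0,-9,0,0],[0,-9,0,0],[0,-9,0,0],[0,-9,0,0],[0,-9,0,0]]]'; python3 - <<'E'
from h import *
p,d=arm.grab_frame("top")
print(arm.get_state()["t"],*fine(p,"top",(319.1,215,23.3,26.3),.048,pad=5))
# module: dark case by threshold, brass dots by colour
h=cv2.resize(p[210:248,395:428],None,fx=8,fy=8,interpolation=cv2.INTER_CUBIC)
cv2.imwrite("pics/m.png",cv2.resize(h[:,:,::-1],None,fx=2,fy=2))
for th in(80,110,140,160):
    b=((h[:,:,0].astype(int)<th)|((h[:,:,0].astype(int)-h[:,:,2])>40)).astype(np.uint8)
    c=max(cv2.findContours(b,0,1)[0],key=cv2.contourArea); r=cv2.minAreaRect(c)
    print(th,(np.array(r[0])+.5)/8-.5+[395,210],np.array(r[1])/8,r[2])
go(490.8,-286.6,60,-1)
E
```

```text
t: 13.32
eef_pos: [0.4864, -0.0839, 0.0424]
ee_rot: [-3.142, 0.0, 0.263]
force: [-1.9, 1.4, 4.8]
width: 0.0393
gripper_force: 20.0
t 13.575 pos [486.4 -83.9  42.5] yaw 15.04 F [-0.6 -0.3  0.3] w 0.03999860973407551
row [-0.045 -0.024 -0.   ] 0.008
t: 14.58
eef_pos: [0.4875, -0.0838, 0.145]
ee_rot: [3.141, -0.003, 0.263]
force: [-0.2, 0.4, -1.0]
width: 0.0875
gripper_force: 0.0
t: 15.2
eef_pos: [0.4277, 0.1356, 0.1428]
ee_rot: [-3.141, -0.001, 0.266]
force: [0.5, -0.2, -0.1]
width: 0.0879
gripper_force: 0.0
15.25 [484.7 -83.5] 14.5 [485.  -83.6] [57.9 39.8] 14.8 187
80 [410.49923134 228.20446205] [21.25330162 15.218153  ] 89.02897644042969
110 [410.5    228.1875] [23.    16.625] 90.0
140 [410.5   228.125] [24.625 17.625] 90.0
160 [410.4375 228.0625] [25.75 18.75] 90.0
t 15.5 pos [428.  133.3 142.5] yaw 14.96 F [-0.7 -0.1  0. ] w 0.08737799014020278
row [-1.908 16.874  3.303] 3.191
```

View pics/m.png

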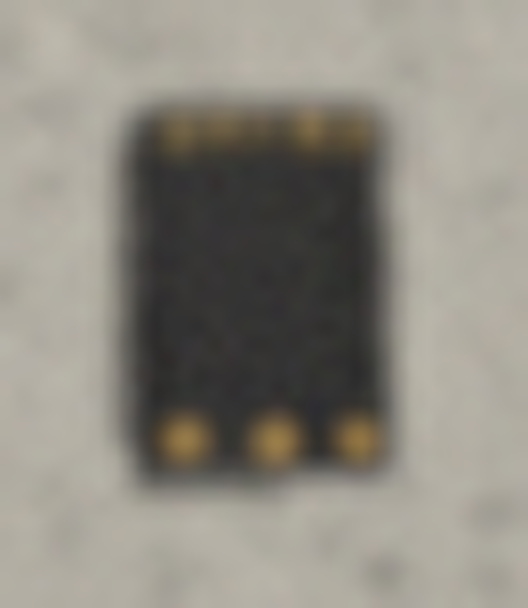

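```bash
python3 -m crank '[[[-1.9,16.93,0,3],[-1.9,16.93,0,3],[-1.9,16.93,0,3],[-1.9,16.93,0,3],[-1.9,16.93,0,3],[-1.9,16.93,0,3],[-1.9,16.93,0,3],[-1.9,16.93,2,3],[-1.9,16.93,3.3,3],[-1.9,16.93,3.3,3],[-1.9,16.93,3.3,3]]]'; python3 -c "
from h import *
go(491.4,-288,3.5,0.3)"
```

```text
t: 16.88
eef_pos: [0.4927, -0.2884, 0.0612]
ee_rot: [3.141, -0.001, 0.001]
force: [-0.2, -0.2, 0.3]
width: 0.0874
gripper_force: 0.0
t 17.125 pos [ 493.1 -288.    61.6] yaw 0.06 F [ 0.  -0.5 -0.2] w 0.08759166334480316
row [-0.073 -0.003  2.325] -0.047
```

```bash
python3 -m crank '[[[-0.04,0,1,0],[-0.04,0,1.8,0],[-0.04,0,2.2,0],[-0.04,0,2.32,0],[-0.04,0,2.32,0]]]'; python3 -m crank '[[[0,0,0,0],[0,0,0,0],[0,0,0,0],[0,0,0,0],[0,0,0,0],[0,0,0,0]]]' 0.8 20; python3 -m crank '[[[0,0,-1,0],[0,0,-3,0],[0,0,-3.6,0],[0,0,-3.6,0],[0,0,-3.6,0]]]'; python3 -c "
from h import *
go(486.4,-83.7,66,15)"
```

```text
t: 17.75
eef_pos: [0.4915, -0.2877, 0.0025]
ee_rot: [3.141, -0.001, 0.001]
force: [0.8, 0.0, 0.8]
width: 0.0879
gripper_force: 0.0
t: 18.5
eef_pos: [0.4911, -0.2877, 0.0021]
ee_rot: [3.142, -0.0, 0.001]
force: [0.0, -0.7, 1.4]
width: 0.0399
gripper_force: 20.0
t: 19.12
eef_pos: [0.4901, -0.2873, 0.0906]
ee_rot: [-3.141, 0.002, 0.0]
force: [-0.0, 0.1, -1.1]
width: 0.0397
gripper_force: 20.0
t 19.375 pos [ 490.2 -287.4   90.6] yaw 0.04 F [-0.5  0.2 -1.6] w 0.04001920434673977
row [-0.146 -8.147  0.988] -2.993
```

```bash
python3 -m crank '[[[-0.16,-8.15,0,-3],[-0.16,-8.15,0,-3],[-0.16,-8.15,0,-3],[-0.16,-8.15,0,-3],[-0.16,-8.15,0,-3],[-0.16,-8.15,0.6,-3],[-0.16,-8.15,0.98,-3],[-0.16,-8.15,0.98,-3],[-0.16,-8.15,0.98,-3]]]'; python3 -c "
from h import *
go(486,-83.7,51,14.9,8)"
```

```text
t: 20.5
eef_pos: [0.4871, -0.0845, 0.0677]
ee_rot: [3.141, 0.0, 0.262]
force: [-0.2, -0.3, -0.6]
width: 0.0403
gripper_force: 20.0
t 20.9 pos [487.2 -84.1  67.9] yaw 15.05 F [ 0.1  0.5 -0.5] w 0.03999714852243893
row [-0.042 -0.027  0.674] 0.029
```

```bash
python3 -m crank '[[[-0.02,-0.02,0.4,0],[-0.02,-0.02,0.6,0],[-0.02,-0.02,0.66,0],[-0.02,-0.02,0.69,0],[-0.02,-0.02,0.69,0]]]'; python3 -c "
from h import *
go(486,-83.7,50,14.9,4)"
```

```text
t: 21.52
eef_pos: [0.4864, -0.0835, 0.0504]
ee_rot: [3.142, -0.0, 0.263]
force: [0.1, -0.2, -1.1]
width: 0.04
gripper_force: 20.0
t 21.725 pos [486.5 -83.5  50.4] yaw 15.04 F [-0.5 -0.1 -0.3] w 0.040012040303971576
row [-0.02   0.001  0.017] 0.028
```

Just above contact; lower slightly, release, and look.

```bash
python3 -m crank '[[[0,0,0.04,0],[0,0,0.04,0],[0,0,0.04,0]]]'; python3 -m crank '[[[0,0,0,0],[0,0,0,0],[0,0,0,0],[0,0,0,0],[0,0,0,0],[0,0,-1,0],[0,0,-3,0],[0,0,-4,0]]]' 0 20;  python3 -m crank '[[[0,-9,0,0],[0,-9,0,0],[0,-9,0,0],[0,-9,0,0],[0,-9,0,0]]]'; python3 - <<'E'
from h import *
p,d=arm.grab_frame("top")
b=cv2.resize(p[210:250,313:349,::-1],None,fx=14,fy=14,interpolation=2)
p2,d2=arm.grab_frame("side"); 
s=cv2.resize(p2[185:235,310:375,::-1],(520,400),interpolation=2)
b=cv2.resize(b,(360,400)); cv2.imwrite("pics/pile.png",np.hstack([b,s])[:,:800])
for th in(80,100,120):
    h=cv2.resize(p[210:250,313:349],None,fx=8,fy=8,interpolation=2).astype(int)
    m=((h[:,:,0]<th)|(h[:,:,0]-h[:,:,2]>40)).astype(np.uint8)
    c=max(cv2.findContours(m[40:-40,40:-40].copy(),0,1)[0],key=cv2.contourArea); r=cv2.minAreaRect(c)
    print(th,(np.array(r[0])+40.5)/8-.5+[313,210],np.array(r[1])/8,r[2])
for cam,D in(("top",d),("side",d2)):
    for k in arm.trace("module",cam): print(cam,k["score"],k["extent"],*top(world(cam,k["mask"],D)))
go(486,-83.7,143,15)
E
```

```text
t: 22.1
eef_pos: [0.4866, -0.0835, 0.0496]
ee_rot: [3.141, -0.0, 0.263]
force: [-0.2, 0.8, 4.6]
width: 0.0395
gripper_force: 20.0
t: 23.1
eef_pos: [0.4873, -0.0835, 0.1518]
ee_rot: [3.141, -0.003, 0.263]
force: [0.0, 0.4, -0.5]
width: 0.0872
gripper_force: 0.0
t: 23.72
eef_pos: [0.4275, 0.1359, 0.1495]
ee_rot: [-3.141, -0.001, 0.266]
force: [0.3, 0.6, -0.5]
width: 0.0878
gripper_force: 0.0
80 [329.75755119 227.80591106] [21.79337311 17.24020386] 75.46554565429688
100 [329.79757023 228.52016354] [25.59050751 18.7042923 ] 75.40342712402344
120 [329.652771   228.48159313] [27.0924778  19.91276932] 74.8989028930664
top 0.76 [321.6, 214.3, 19.9, 28.3] [488.3 -81.9] [57.2 38.8] 16.9 63.3 295
side 0.73 [328.2, 192.9, 15.1, 13.2] [502.  -75.2] [26.9 37.1] -77.6 61.4 93
side 0.3 [290.2, 139.5, 18.0, 34.7] [ 640.5 -292.8] [32.4 24.9] 20.7 79.8 43
t 24.175 pos [428.1 132.9 149.2] yaw 14.97 F [-0.1  0.4  0.2] w 0.08794538849799186
row [1.00e-03 8.97e+00 2.50e-01] -0.007
```

View pics/pile.png

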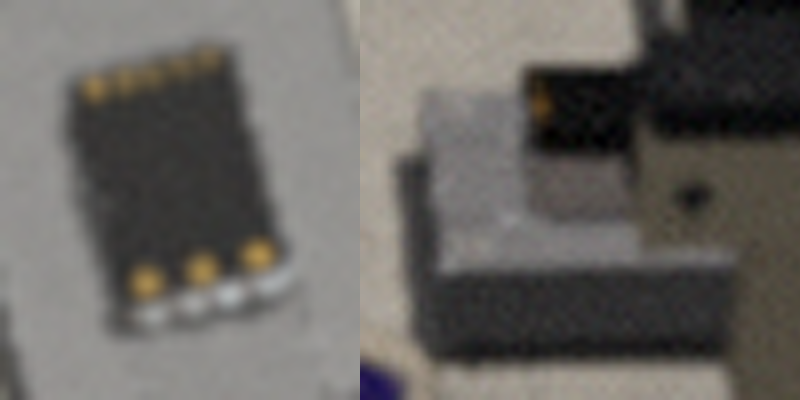

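```bash
python3 - <<'E'
from h import *
p,d=arm.grab_frame("top")
c=arm.get_calibration("top"); K,R,t=np.array(c["mtx"]),np.array(c["R"]),np.ravel(c["t"]); o=-R.T@t
def pr(px,z):
    q=np.linalg.inv(K)@[*px,1]@R; return np.round((o+q*(z-o[2])/q[2])[:2]*1000,1)
print(pr((329.78,228.5),.061),pr((329.76,227.8),.061),"px mm",(1.121-.061)/K[0,0]*1000)
# brightness profile along the long axis through the pile, in mm along table x from table centre at z=.061
a=np.radians(15); ux=np.array([np.cos(a),np.sin(a)]); uy=np.array([-ux[1],ux[0]])
def prof(z,dirn,oth,L):
    out=[]
    for s in np.arange(-L,L+.1,1.5):
        v=[]
        for w in np.linspace(-8,8,9):
            X=np.r_[(np.array([485.4,-83.5])+s*dirn+w*oth)/1000,z]; q=K@(R@X+t); 
            v.append(cv2.remap(p[:,:,2],np.float32([[q[0]/q[2]]]),np.float32([[q[1]/q[2]]]),1)[0,0])
        out.append((float(s),int(np.mean(v))))
    return out
print("x",[q for q in prof(.061,ux,uy,39) if abs(q[0])>18]); print("y",[q for q in prof(.061,uy,ux,28) if abs(q[0])>12])
E
```

```text
[484. -81.] [485.7 -80.9] px mm 2.439319185649214
x [(-39.0, 142), (-37.5, 137), (-36.0, 127), (-34.5, 112), (-33.0, 109), (-31.5, 120), (-30.0, 139), (-28.5, 147), (-27.0, 134), (-25.5, 108), (-24.0, 82), (-22.5, 67), (-21.0, 61), (-19.5, 58), (19.5, 53), (21.0, 52), (22.5, 53), (24.0, 55), (25.5, 57), (27.0, 64), (28.5, 72), (30.0, 85), (31.5, 102), (33.0, 121), (34.5, 135), (36.0, 142), (37.5, 143), (39.0, 143)]
y [(-28.0, 144), (-26.5, 144), (-25.0, 144), (-23.5, 142), (-22.0, 132), (-20.5, 112), (-19.0, 87), (-17.5, 66), (-16.0, 54), (-14.5, 52), (-13.0, 52), (12.5, 53), (14.0, 52), (15.5, 53), (17.0, 55), (18.5, 57), (20.0, 62), (21.5, 68), (23.0, 79), (24.5, 93), (26.0, 109), (27.5, 125)]
```

```bash
python3 -m crank '[[[0,9,0,0],[0,9,0,0],[0,9,0,0],[0,9,0,0],[0,9,2,0],[0,9,3.5,0],[0,9,3.98,0],[0,9,3.98,0],[0,9,3.98,0],[0,9,3.98,0]]]';python3 -m crank '[[[0,0,0,0],[0,0,0,0],[0,0,0,0],[0,0,0,0],[0,0,0,0],[0,0,0,0],[0,0,-0.06,0],[0,0,-0.1,0],[-0.1,0,-0.1,0],[-0.1,0,-0.1,0],[-0.1,0,-0.04,0],[-0.1,0,0,0]]]' 0.8 20; python3 -m crank '[[[0,0,0.01,0],[0,0,0.01,0]]]'; python3 -m crank '[[[0,0,0,0],[0,0,0,0],[0,0,0,0],[0,0,0,0],[0,0,0,0],[0,0,-1,0],[0,0,-3,0],[0,0,-4,0]]]' 0 20;  python3 -m crank '[[[0,-9,0,0],[0,-9,0,0],[0,-9,0,0],[0,-9,0,0],[0,-9,0,0]]]'; cat > pf.py <<'E'
from h import *
p,d=arm.grab_frame("top")
c=arm.get_calibration("top"); K,R,t=np.array(c["mtx"]),np.array(c["R"]),np.ravel(c["t"])
a=np.radians(15); ux=np.array([np.cos(a),np.sin(a)]); uy=np.array([-ux[1],ux[0]])
def prof(z,dirn,oth,L):
    out=[]
    for s in np.arange(-L,L+.1,1.5):
        v=[]
        for w in np.linspace(-8,8,9):
            X=np.r_[(np.array([485.4,-83.5])+s*dirn+w*oth)/1000,z]; q=K@(R@X+t)
            v.append(cv2.remap(p[:,:,2],np.float32([[q[0]/q[2]]]),np.float32([[q[1]/q[2]]]),1)[0,0])
        out.append((float(s),int(np.mean(v))))
    return out
print("x",[q for q in prof(.061,ux,uy,39) if abs(q[0])>22]); print("y",[q for q in prof(.061,uy,ux,28) if abs(q[0])>16])
for k in arm.trace("module","top"): print(k["score"],*top(world("top",k["mask"],d)))
cv2.imwrite("pics/pile2.png",cv2.resize(p[205:255,305:360,::-1],(660,600),interpolation=2))
go(486,-83.7,143,15,2)
E
python3 pf.py
```

```text
t: 25.48
eef_pos: [0.4873, -0.0833, 0.0511]
ee_rot: [3.141, -0.002, 0.263]
force: [-0.3, -0.1, 0.7]
width: 0.0875
gripper_force: 0.0
t: 26.98
eef_pos: [0.4839, -0.0842, 0.0497]
ee_rot: [3.142, 0.0, 0.263]
force: [-0.9, 0.8, 4.1]
width: 0.0395
gripper_force: 20.0
t: 27.22
eef_pos: [0.4839, -0.0842, 0.0497]
ee_rot: [3.142, 0.0, 0.263]
force: [-1.6, 0.8, 3.3]
width: 0.0398
gripper_force: 20.0
t: 28.22
eef_pos: [0.4849, -0.0841, 0.152]
ee_rot: [3.141, -0.003, 0.263]
force: [-0.2, -0.1, -0.3]
width: 0.0873
gripper_force: 0.0
t: 28.85
eef_pos: [0.4251, 0.1352, 0.1498]
ee_rot: [-3.141, -0.001, 0.266]
force: [0.2, -0.1, -0.8]
width: 0.0876
gripper_force: 0.0
x [(-39.0, 141), (-37.5, 135), (-36.0, 124), (-34.5, 107), (-33.0, 93), (-31.5, 83), (-30.0, 81), (-28.5, 80), (-27.0, 74), (-25.5, 68), (-24.0, 64), (-22.5, 62), (22.5, 57), (24.0, 61), (25.5, 68), (27.0, 80), (28.5, 97), (30.0, 115), (31.5, 130), (33.0, 139), (34.5, 143), (36.0, 143), (37.5, 142), (39.0, 142)]
y [(-28.0, 144), (-26.5, 145), (-25.0, 145), (-23.5, 141), (-22.0, 131), (-20.5, 111), (-19.0, 87), (-17.5, 67), (17.0, 54), (18.5, 55), (20.0, 61), (21.5, 68), (23.0, 79), (24.5, 93), (26.0, 108), (27.5, 125)]
0.79 [486.2 -82.7] [56.9 38.5] 14.2 63.5 276
0.72 [ 686.  -153.6] [53.8 53.5] 5.0 34.1 278
0.32 [485.6 -83.7] [120.   99.7] 14.9 34.3 1133
t 29.05 pos [425.4 133.  149.5] yaw 15.0 F [ 0.4 -0.1  0.3] w 0.08771282255811622
row [0.099 9.    0.262] 0.001
```

View pics/pile2.png

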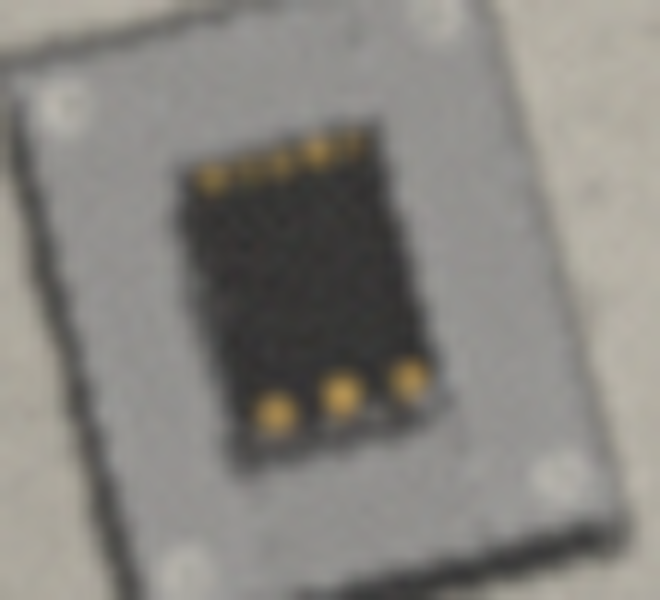

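```bash
python3 -m crank '[[[0.03,9,0,0],[0.03,9,0,0],[0.03,9,0,0],[0.03,9,0,0],[0.03,9,0,0],[0.03,9,1,0],[0.03,9,2.5,0],[0.03,9,3.2,0],[0.03,9,3.2,0],[0.03,9,3.2,0]]]' 1 20; python3 -c "
from h import *
go(485.4,-83.7,61,15,5)"
```

```text
t: 30.3
eef_pos: [0.4851, -0.084, 0.0703]
ee_rot: [3.141, -0.001, 0.263]
force: [0.2, -0.4, 0.6]
width: 0.0006
gripper_force: 0.0
t 30.55 pos [485.2 -83.9  70.5] yaw 15.04 F [0.  0.6 0.5] w 0.0005762044200125834
row [ 0.008 -0.007  0.379] 0.008
```

```bash
python3 -m crank '[[[0,0,0.2,0],[0,0,0.32,0],[0,0,0.38,0],[0,0,0.42,0],[0,0,0.46,0],[0,0,0.5,0],[0,0,0.5,0]]]'; python3 -c "
from h import *
go(485.4,-83.7,53,15,4); print(arm.get_state()['force'])"
```

```text
t: 31.42
eef_pos: [0.4846, -0.084, 0.0574]
ee_rot: [3.142, 0.0, 0.263]
force: [-3.3, 1.4, 7.2]
width: 0.0005
gripper_force: 3.9
t 31.625 pos [484.6 -84.   57.4] yaw 15.05 F [-2.8  1.   7.4] w 0.0007719078348008975
row [ 0.035 -0.004  0.177] 0.011
[-2.78310592  0.97900144  7.44472563]
```

```bash
python3 -m crank '[[[-0.01,0,0.04,0],[-0.02,0,0.08,0],[-0.03,0,0.12,0],[-0.03,0,0.15,0],[-0.03,0,0.17,0],[-0.03,0,0.17,0],[-0.03,0,0.17,0]]]'; python3 - <<'E'
from h import *
F=[]
for _ in range(6): F.append(arm.get_state()["force"]); arm.grab_frame("side")
print(np.round(np.mean(F,0),2)); go(485.4,-83.7,53,15,4)
p,d=arm.grab_frame("side"); cv2.imwrite("pics/press.png",cv2.resize(p[180:240,305:380,::-1],(750,600),interpolation=2))
E
```

```text
t: 32.5
eef_pos: [0.4846, -0.084, 0.0537]
ee_rot: [3.141, -0.001, 0.263]
force: [-2.8, 2.5, 11.6]
width: 0.0001
gripper_force: 5.8
[-2.93  2.3  11.68]
t 33.0 pos [484.6 -84.   53.7] yaw 15.07 F [-2.5  1.3 11.4] w 0.0007308008753669566
row [ 0.036 -0.005  0.028] 0.014
```

View pics/press.png

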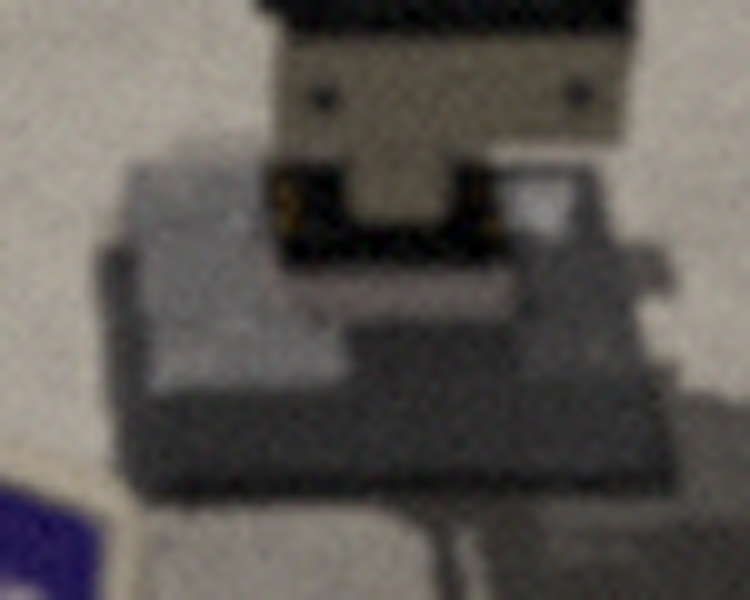

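```bash
python3 -m crank '[[[0,0,0.02,0],[0,0,0.02,0],[0,0,0.02,0],[0,0,0.02,0],[0,0,0.02,0],[0,0,0.02,0]]]'; python3 - <<'E'
from h import *
F=[]
for _ in range(8): F.append(arm.get_state()["force"]); arm.grab_frame("side")
print(np.round(np.mean(F,0),2)); go(485.4,-83.7,53,15,4)
E
```

```text
t: 33.8
eef_pos: [0.4845, -0.0841, 0.0532]
ee_rot: [3.141, -0.001, 0.263]
force: [-2.7, 0.9, 12.1]
width: 0.0002
gripper_force: 6.0
[-3.18  2.13 11.87]
t 34.4 pos [484.6 -84.   53.3] yaw 15.07 F [-3.8  1.8 12.4] w 0.0005520490611820635
row [ 0.036 -0.005  0.01 ] 0.015
```

Flush to within about 0.2 mm (12 N); hold for over 2 s, then hand in.

```bash
python3 -m crank '[[[0,0,0.005,0],[0,0,0.005,0],[0,0,0.005,0],[0,0,0.005,0],[0,0,0.005,0],[0,0,0.005,0],[0,0,0.005,0],[0,0,0.005,0],[0,0,0.005,0],[0,0,0.005,0],[0,0,0.005,0],[0,0,0.005,0]]]'; python3 -m crank '[[[0,0,0,0],[0,0,0,0],[0,0,0,0],[0,0,0,0],[0,0,0,0],[0,0,0,0],[0,0,0,0],[0,0,0,0],[0,0,0,0],[0,0,0,0],[0,0,0,0],[0,0,0,0]]]' && python3 -c "
from station import arm
print(arm.job_done())"
```

```text
t: 35.9
eef_pos: [0.4846, -0.0841, 0.0531]
ee_rot: [3.141, -0.001, 0.263]
force: [-3.6, 2.6, 13.0]
width: 0.0009
gripper_force: 6.1
t: 37.4
eef_pos: [0.4846, -0.084, 0.0532]
ee_rot: [3.141, -0.001, 0.263]
force: [-3.5, 1.8, 11.9]
width: 0.0005
gripper_force: 6.1
the job is handed in; nothing more can be done
None
```

The plate and module are stacked on the table, aligned to about 1 mm by camera, and pressed flush with the frame to within about 0.2 mm at roughly 12 N; I held that for about 3 s and handed the job in at about 37 s with the arm still pressing, though no result came back.

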